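# Hold a charger against the jig's stop plate for the screws

## Robot

A 6-joint arm with a two-finger parallel gripper is mounted at the origin on the work surface. World frame = base frame: x ahead of the robot, y to its left, z up, the work surface at z = 0. Lengths are in m, angles in rad, forces in N, time in s.
With the tool pointing down it reaches from about 0.35 to 0.775 m from the base axis. Payload 5.5 kg.
Tool frame: the origin (TCP) lies on the centre line of the jaws, within the pads' length; the fingertips stand 11 mm ahead of it and the grasp point (between the pads) lies 8 mm behind it (env.tip_extent is the distance from the TCP to the fingertips, in m); z points along the fingers, y is the line along which they close (so a half turn about z gives the same grasp; the last joint's range is limited). The gripper opens to 85 mm and grips with 20 to 120 N. Pads are 22 mm wide; open, the fingers measure 114 mm over their backs; the gripper's body (76 mm by 85 mm) begins 54 mm behind the grasp point. The pads swing forward as they close: fully open they stand 13 mm farther back than shut.
Start: joints at [1.043, 0.313, 0.046, 1.304, 0, 1.431], TCP at [0.217, 0.532, 0.213] pointing down, gripper open.
Joint ranges: [-2.76, 2.76], [-0.86, 1.69], [-1.03, 1.26], [-2.2, 2.34], [-1.47, 1.5], [-3.14, 3.14]. Speed limits (rad/s): [2.57, 2.57, 3.14, 3.14, 3.14, 3.14].

## Interface

Orientations are given as a unit quaternion [w, x, y, z].
In Python, from workcell import env gives the robot as it stands.
- The arm moves only by the shell command python3 -m jog 'ROWS' [FORCE]. ROWS is JSON, a list of rows, each a list of 5 numbers: the gripper's target within -1 to 1 (shut at 1, half-way at 0, fully open at -1), then the shift along the tool's x, y, z in m, then the turn about the tool's z in degrees. In form: [[fingers, tx, ty, tz, turn], ...]. A call has 1 to 5 rows; each row shifts and turns the commanded pose from where the row before left it, along the tool's axes as they then stand; what a row does not reach is not made up. A row lasts 1/12 s, in which the tool goes at most 41.7 mm and 7.16 degrees, less where a joint would pass 70% of its speed; a pose out of reach is approached as far as the arm can. A call is refused whole if a number of a shift passes 0.0417 or a number of a turn 7.16, either way. A call with a gripper value outside its range is refused whole. The fingers move at their own pace and stop on an object; FORCE is the grip in N (left out, the last holds). Time passes only in rows, so rows that do not move let the fingers close. It gives the time, the measured TCP pose, the force, the opening and the grip force at its end, in the units of the state.
- env.get_state(): the state, without advancing time (a new reading comes with each control period).
- env.read_camera(name): name is "side" or "top" or "wrist"; returns a dict with "img" (420x560x3 uint8, red, green, blue), "fov_y" (degrees; the focal length in pixels is half the picture's height over the tangent of half this angle, whatever the lens; pixels are square), "cx", "cy" (the principal point, pixels), "T" (4x4, takes a point from camera to world coordinates). Camera axes: x right, y up, looking along -z (the intrinsics and any distortion apply to the point x, -y, -z); pixel columns grow to the right and rows downward; lengths in m; the calibration is good to about 2 mm. A picture is of the moment at which its call begins. There is no depth.
- env.hand_in(): hands the job in; it is judged then, once.
The state is a dict: "clock": time; "joint_pos": joint angles; "qvel": joint speeds; "tau": joint torques, N m; "tcp_pos": TCP position; "orientation": TCP orientation; "wrist_force": force on the tool from outside, world axes, zero at the start; "ft_torque": the same for the moment, N m; "finger_gap": finger opening in m; "grip_force": force on a finger pad.
Only numpy, scipy, OpenCV 4.12 (cv2) and the standard library are available. Lean on these libraries where they do the work, as an engineer would, in place of code of your own. Each camera call takes 0.05 s, during which the arm holds its last target. There are 200 camera calls.

## Task

Be the technician's third hand: pick the white charger block out of the parts tray, leaving the phone and the power bank in the tray where they lie, and press its back flat and upright against the sprung stop plate of the jig, centred over the two screw holes, so that the screws can be driven from behind. Push steadily with about 10 N (a kilogram's weight), never so hard that the plate reaches its back stop, and finish while still gripping the charger and pushing: do not let go.

Things in the scene. Friction and masses are not known exactly. Their poses are not given: they have to be found in the camera images.
- charger_center (a point): centre of the charger: a loose white plastic block 40 mm deep (its x) x 50 mm wide (its y) x 50 mm high (its z, up), 0.11 to 0.23 kg, standing upright on the tray's floor. Front (-x): four dark USB slots. Back (+x): plain, two brass inserts 36 mm apart at half height. Its back starts away from the robot, turned up to 0.6 rad either way. Grip it by its left and right sides (50 mm apart)
- charger_back (a point): middle of the charger's back face, 20 mm along +x from its centre; axes as the charger's
- mount (a point): the point on the front face of the jig's stop plate midway between its two dark screw holes (36 mm apart, level), 85 mm above the counter; moves with the plate. +x points into the plate, away from the robot (the way to push), y along the plate, z up. The middle of the charger's back belongs on this point, the charger's x along this x
- plate (a joint): how far the aluminium stop plate (6 mm thick, 120 mm wide, from 50 to 112 mm above the counter, a 16 mm wide open slot down from the middle of its top edge) is pushed back along +x against its springs, in m: 0 at rest, 0.010 at its back stop; 1 mm for each 2.5 N (4 mm at 10 N), no preload
- stand: the jig: plywood base 18 mm high fixed to the counter, reaching 50 mm in front of the plate's face, 120 mm behind it and 95 mm to each side; two aluminium posts 108 mm high behind the plate. Origin on the counter below the plate's face, axes as mount. It stands left or right of the tray, turned up to 0.35 rad. Nothing supports the charger at the plate: it hangs in the gripper, 42 mm above the base
- tray: the teal open parts tray, 300 mm (x) x 320 mm (y), walls 30 mm high and 4 mm thick, floor 4 mm, fixed; origin under its middle on the counter. The charger stands in the half nearer the robot, its centre 35 to 75 mm from the tray's middle towards -x and within 50 mm of it in y; the phone and the power bank lie in the far half
- phone: a black phone lying in the tray, 70 x 146 x 9 mm; origin under its middle; leave it alone
- powerbank: a grey power bank lying in the tray, 62 x 98 x 20 mm; origin under its middle; leave it alone
Not all that is in view belongs to the job. What is meant by the part that bears charger_center is not green or purple, and is the smaller of those in its own colour.

How it is judged:
By the outcome, as a careful person would: the job done as asked, in the order asked, and still so for the second after the job is handed in, while the arm keeps its last pose, push and grip.
It also fails if it takes over 48 s, if anything falls off the work surface, if the arm or the gripper's body presses on something with over 40 N, if the wrist force passes 120 N, or if a joint passes its speed limit or range.

## Working session

There is one attempt and no reset: what is moved stays moved. The work goes in short steps, Python scripts to look and compute and a shell command to move; the robot and the scene stay as the last step left them, time stands still between calls to the robot, and variables do not carry over. Pictures are saved under pics/ and viewed, at most 10 in all, crops included, and the job is handed in when it is done.

```bash
ls; mkdir -p pics
python3 - <<'E'
from workcell import env
import cv2, numpy as np
for n in ["top","side"]:
    c=env.read_camera(n); cv2.imwrite(f"pics/{n}0.png",c["img"][:,:,::-1])
    print(n,{k:v for k,v in c.items() if k!="img"})
s=env.get_state(); print(s)
E
```

```text
pics
top {'fov_y': 42.839641080549804, 'cx': 279.44428218938975, 'cy': 208.3283077922632, 'T': array([[ 0.00752849,  0.97400418, -0.22640491,  0.28591641],
       [-0.99997044,  0.00697929, -0.00322613,  0.0038665 ],
       [-0.00156212,  0.2264225 ,  0.97402793,  1.10649605],
       [ 0.        ,  0.        ,  0.        ,  1.        ]])}
side {'fov_y': 54.430778066037064, 'cx': 287.6261701844633, 'cy': 214.5839412901368, 'T': array([[ 0.87616558,  0.29509903, -0.38111736,  0.1141681 ],
       [-0.48172756,  0.56317195, -0.67139847, -0.70339703],
       [ 0.01650557,  0.77185097,  0.63558921,  0.73649501],
       [ 0.        ,  0.        ,  0.        ,  1.        ]])}
{'clock': 0.1, 'joint_pos': array([1.04339112e+00, 3.13901547e-01, 4.50947441e-02, 1.30360392e+00,
       2.62654926e-06, 1.43120743e+00]), 'qvel': array([ 0.00011511, -0.00267317,  0.00192326,  0.00163364,  0.00039392,
       -0.00068923]), 'tau': array([ 1.93913016e-03, -4.81727922e+01,  2.99242777e+01,  1.27546827e-02,
       -1.23937120e-04,  2.78047605e-05]), 'tcp_pos': array([0.2172024 , 0.53187502, 0.21231246]), 'orientation': array([-2.65477026e-04,  1.92695204e-01,  9.81258328e-01, -7.62295150e-04]), 'wrist_force': array([ 1.31999286, -0.34980323, -0.3134395 ]), 'ft_torque': array([0.0701336 , 0.03698845, 0.05264929]), 'grip_force': 0.0, 'finger_gap': 0.08577873807045872}
```

View pics/top0.png

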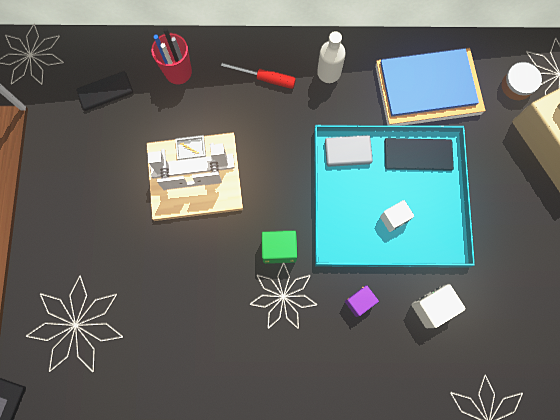

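View pics/side0.png

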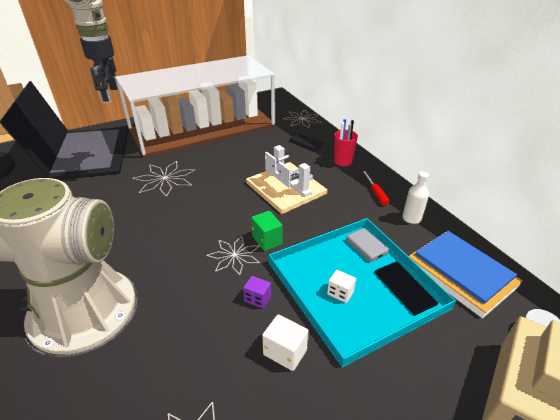

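The top view (pixels as col,row) shows four candidates: a small white block in the tray (397,216), a large white block outside it (440,306), a green one (280,246) and a purple one (362,300). By the description it is the small white one in the tray. The jig is at about (195,175). Next I'll check the choice in a close crop.

Run:
```python
import cv2, numpy as np
t=cv2.imread("pics/top0.png"); s=cv2.imread("pics/side0.png")
a=cv2.resize(t[195:240,370:430],(400,300),interpolation=cv2.INTER_CUBIC)   # x6.667
b=cv2.resize(s[263:308,312:372],(400,300),interpolation=cv2.INTER_CUBIC)
c=cv2.resize(t[130:205,145:245],(400,300),interpolation=cv2.INTER_CUBIC)  # x4
d=cv2.resize(s[140:215,240:340],(400,300),interpolation=cv2.INTER_CUBIC)  # x4
cv2.imwrite("pics/crop1.png",np.vstack([np.hstack([a,b]),np.hstack([c,d])]))
```

```text
(no output)
```

View pics/crop1.png

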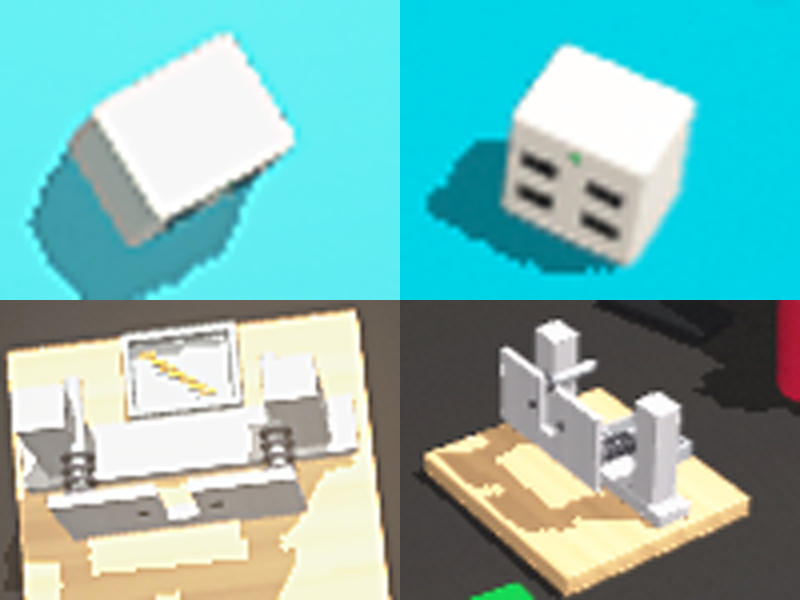

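The close crop confirms it: the small white block in the tray has four USB slots on the face towards the robot. The plate's holes and corners are readable in both views, so I'll fit the poses.

```bash
cat > h.py <<'E'
import numpy as np
from scipy.optimize import least_squares
def proj(c,P):
    T=c["T"]; q=(np.asarray(P)-T[:3,3])@T[:3,:3]
    f=210/np.tan(np.radians(c["fov_y"])/2)
    return np.c_[c["cx"]+f*q[:,0]/-q[:,2], c["cy"]-f*q[:,1]/-q[:,2]]
def loc(x,y,a,L):
    L=np.asarray(L,float); c,s=np.cos(a),np.sin(a)
    return np.c_[x+c*L[:,0]-s*L[:,1], y+s*L[:,0]+c*L[:,1], L[:,2]]
def fit(obs,x0):  # obs: list of (cam, local pts, pixels)
    r=lambda p:np.concatenate([(proj(c,loc(*p,L))-np.array(px)).ravel() for c,L,px in obs])
    s=least_squares(r,x0,loss="soft_l1"); return s.x,np.round(r(s.x),1)
E
python3 - <<'E'
from workcell import env
from h import *
t=env.read_camera("top"); s=env.read_camera("side")
cr=lambda o,k,P:[(o[0]+(u+.5)/k-.5,o[1]+(v+.5)/k-.5) for u,v in P]
Lc=[(.02,.025,.054),(.02,-.025,.054),(-.02,-.025,.054),(-.02,.025,.054)]
ct=(t,Lc,cr((370,195),6.667,[(95,108),(228,35),(293,135),(163,220)]))
cs=(s,[Lc[0],Lc[1],Lc[2],Lc[3],(-.02,.025,.004),(-.02,-.025,.004)],cr((312,263),6.667,[(165,45),(295,103),(243,175),(113,115),(103,208),(230,265)]))
for o in ([ct],[cs],[ct,cs]): print(*fit(o,[.5,-.2,.5]))
Lj=[(0,.018,.085),(0,-.018,.085),(0,.06,.05),(0,-.06,.05)]
jt=(t,Lj+[(.12,.095,.018),(.12,-.095,.018)],cr((145,130),4,[(143,213),(215,203),(70,238),(305,212),(8,52),(357,11)]))
js=(s,Lj,cr((240,140),4,[(132,103),(160,126),(103,118),(200,190)]))
for o in ([jt],[js],[jt,js]): print(*fit(o,[.55,.25,0]))
print(proj(t,[[.5,0,0]]))
E
```

```text
[ 0.52237667 -0.23317275  0.53829633] [-0.8  0.1 -0.  -1.1  1.2  0.5 -0.1  0.1]
[ 0.52350088 -0.23379359  0.50131763] [ 0.  -1.   0.6 -0.6  0.5  0.3 -0.5 -0.4 -0.7  0.4 -0.   1.4]
[ 0.52292495 -0.23349161  0.52515954] [-0.6 -0.3  0.3 -1.3  1.3  0.5 -0.2 -0.2 -0.5 -0.9  0.2 -0.9  0.5  0.2
 -0.7 -0.1 -0.9  0.6 -0.   1.3]
[0.57642563 0.18660307 0.12292799] [-0.2 -0.2 -0.1  0.2  0.6  0.5  0.4  0.4 -0.6 -0.9  0.  -0.3]
[0.57909431 0.18641447 0.1619864 ] [ 0.3 -0.   0.7 -0.3 -0.5 -0.  -0.5  0.4]
[0.5769404  0.18641435 0.12493758] [-0.1 -0.5 -0.  -0.   0.7  0.3  0.4  0.1 -0.6 -1.   0.  -0.5 -0.2  0.1
 -0.1 -0.1 -0.6 -0.1 -1.7  0.8]
[[282.8697098  228.31275745]]
```

```bash
for i in 1; do :; done
python3 -m jog '[[-1,-0.0286,-0.0296,0,0],[-1,-0.0286,-0.0296,0,0],[-1,-0.0286,-0.0296,0,0],[-1,-0.0286,-0.0296,0,0],[-1,-0.0286,-0.0296,0,0]]'
python3 -m jog '[[-1,-0.0286,-0.0296,0,0],[-1,-0.0286,-0.0296,0,0],[-1,-0.0286,-0.0296,0,0],[-1,-0.0286,-0.0296,0,0],[-1,-0.0286,-0.0296,0,0]]'
python3 -m jog '[[-1,-0.0286,-0.0296,0,0],[-1,-0.0286,-0.0296,0,0],[-1,-0.0286,-0.0296,0,0],[-1,-0.0286,-0.0296,0,0],[-1,-0.0286,-0.0296,0,0]]'
python3 -m jog '[[-1,-0.0286,-0.0296,0,0],[-1,-0.0286,-0.0296,0,0],[-1,-0.0286,-0.0296,0,0],[-1,-0.0286,-0.0296,0,0],[-1,-0.0286,-0.0296,0,0]]'
python3 -m jog '[[-1,0,0,0,-6.5],[-1,0,0,0,-6.5],[-1,0,0,0,-6.5],[-1,0,0,0,-6.5],[-1,0,0,0,-6.5]]'
python3 -m jog '[[-1,0,0,0,-6.5],[-1,0,0,0,-6.5],[-1,0,0,0,-6.5],[-1,0,0,0,0],[-1,0,0,0,0]]'
cat >> h.py <<'E'
from scipy.spatial.transform import Rotation as Ro
def tool(s): return Ro.from_quat(np.roll(s["orientation"],-1)).as_matrix()
def go(s,p,yaw):  # shift in tool axes and turn(deg) so TCP -> p, tool y axis -> yaw+pi/2 (mod pi)
    R=tool(s); d=R.T@(np.array(p)-s["tcp_pos"])
    e=yaw+np.pi/2-np.arctan2(R[1,1],R[0,1]); e=(e+np.pi/2)%np.pi-np.pi/2
    print("clock",s["clock"],"tcp",s["tcp_pos"].round(4),"shift",d.round(4),"turn",round(-np.degrees(e),2),"tilt",R[:2,2].round(4))
E
python3 - <<'E'
from workcell import env
from h import *
import cv2
s=env.get_state(); print(s["joint_pos"].round(2)); go(s,[.5229,-.2335,.021],.525)
c=env.read_camera("wrist"); cv2.imwrite("pics/w1.png",c["img"][:,:,::-1]); np.savez("w1.npz",**c)
E
```

```text
clock: 0.62
tcp_pos: [0.2939, 0.3395, 0.2129]
orientation: [0.0, 0.192, 0.981, -0.0]
wrist_force: [1.1, -0.4, 0.1]
finger_gap: 0.0851
grip_force: 0.0
clock: 1.03
tcp_pos: [0.3704, 0.1483, 0.2132]
orientation: [0.0, 0.192, 0.981, 0.0]
wrist_force: [0.7, 0.4, 0.1]
finger_gap: 0.0853
grip_force: 0.0
clock: 1.45
tcp_pos: [0.4469, -0.043, 0.2132]
orientation: [0.0, 0.193, 0.981, 0.0]
wrist_force: [0.4, 1.4, 0.6]
finger_gap: 0.0852
grip_force: 0.0
clock: 1.87
tcp_pos: [0.5234, -0.2341, 0.2129]
orientation: [0.0, 0.193, 0.981, 0.0]
wrist_force: [1.4, 0.1, 1.1]
finger_gap: 0.0854
grip_force: 0.0
clock: 2.28
tcp_pos: [0.5229, -0.2322, 0.2126]
orientation: [-0.0, -0.092, 0.996, 0.0]
wrist_force: [-0.2, -0.2, -0.8]
finger_gap: 0.0854
grip_force: 0.0
clock: 2.7
tcp_pos: [0.523, -0.232, 0.2129]
orientation: [-0.0, -0.255, 0.967, 0.0]
wrist_force: [1.2, -0.3, -0.4]
finger_gap: 0.0854
grip_force: 0.0
[-0.56  0.31  0.04  1.3   0.   -1.07]
clock 2.7 tcp [ 0.523  -0.232   0.2129] shift [ 0.0008 -0.0014  0.1919] turn -0.48 tilt [-0.0003  0.0003]
```

View pics/w1.png

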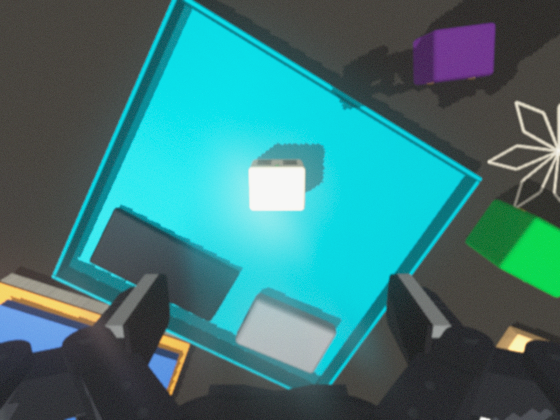

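The wrist view shows the charger's top at (249–305, 164–211), front slots at the top edge, nearly aligned with the jaws. I'll refine the fit from here.

Run:
```python
from workcell import env
from h import *
import cv2
c=dict(np.load("w1.npz")); im=c["img"].astype(int)
m=((im.min(2)>225)).astype(np.uint8); m[:, :200]=0; m[:,350:]=0; m[:130]=0; m[240:]=0
k=max(cv2.findContours(m,0,1)[0],key=cv2.contourArea); b=cv2.boxPoints(cv2.minAreaRect(k)); print(b)
b=b+np.where(b>b.mean(0),.5,-.5)
L=np.array([(.02,.025,.054),(.02,-.025,.054),(-.02,-.025,.054),(-.02,.025,.054)])
p=proj(c,loc(.5229,-.2335,.525,L)); o=[b[np.argmin(((b-q)**2).sum(1))] for q in p]
x,r=fit([(c,L,o)],[.5229,-.2335,.525]); print(x,r)
s=env.get_state(); go(s,[x[0],x[1],.021],x[2])
```

```text
[[249. 168.]
 [303. 168.]
 [303. 209.]
 [249. 209.]]
[ 0.52455656 -0.23220342  0.51488227] [ 0.2  1.1 -0.2  1.1 -1.2 -0.9  1.1 -0.9]
clock 2.75 tcp [ 0.523  -0.2319  0.2129] shift [-0.0012 -0.0011  0.1919] turn 0.11 tilt [-0.0002  0.0003]
```

```bash
python3 -m jog '[[-1,-0.001,-0.001,0.03,0],[-1,0,0,0.03,0],[-1,0,0,0.03,0],[-1,0,0,0.03,0],[-1,0,0,0.03,0]]'
python3 -m jog '[[-1,0,0,0.01,0],[-1,0,0,0.01,0],[-1,0,0,0.01,0],[-1,0,0,0.01,0],[-1,0,0,0.002,0]]' 40
python3 -m jog '[[-1,0,0,0,0],[0.2,0,0,0,0],[0.6,0,0,0,0],[1,0,0,0,0],[1,0,0,0,0]]' 50
python3 -m jog '[[1,0,0,0,0],[1,0,0,0,0],[1,0,0,0,0],[1,0,0,0,0],[1,0,0,0,0]]' 50
```

```text
clock: 3.17
tcp_pos: [0.5245, -0.2323, 0.0619]
orientation: [0.0, -0.256, 0.967, -0.0]
wrist_force: [-0.0, -1.2, 0.2]
finger_gap: 0.0851
grip_force: 0.0
clock: 3.58
tcp_pos: [0.5245, -0.2324, 0.0204]
orientation: [-0.0, -0.257, 0.966, 0.0]
wrist_force: [0.5, 0.7, 0.5]
finger_gap: 0.0855
grip_force: 0.0
clock: 4.0
tcp_pos: [0.5254, -0.2329, 0.0223]
orientation: [0.001, -0.257, 0.966, -0.001]
wrist_force: [-0.8, 0.2, 4.2]
finger_gap: 0.0482
grip_force: 53.1
clock: 4.42
tcp_pos: [0.5254, -0.2329, 0.0223]
orientation: [0.001, -0.257, 0.966, -0.001]
wrist_force: [-0.3, 0.8, 6.6]
finger_gap: 0.0483
grip_force: 53.3
```

```bash
python3 -m jog '[[1,0,0,-0.01,0],[1,0,0,-0.02,0],[1,0,0,-0.03,0],[1,0,0,-0.03,0],[1,0,0,-0.03,0]]'
python3 -m jog '[[1,0,0,-0.02,0],[1,0,0,-0.01,0],[1,0,0,0,0],[1,0,0,0,0],[1,0,0,0,0]]'
python3 - <<'E'
from workcell import env
from h import *
import cv2
s=env.get_state(); print(s["wrist_force"],s["joint_pos"].round(3)); go(s,[.5769,.1864,.16],.125)
ims=[]
for n in ["wrist","side"]:
    c=env.read_camera(n); np.savez(n+"2.npz",**c); ims.append(c["img"][:,:,::-1])
p=proj(c,[s["tcp_pos"]])[0].astype(int); print(p)
y,x=max(p[1]-40,0),p[0]-40
print(y,x)
b=cv2.resize(ims[1][y:y+80,x:x+80],(420,420),interpolation=cv2.INTER_CUBIC)
cv2.imwrite("pics/w2.png",cv2.resize(np.hstack([ims[0][:,120:480],b]),(780,420)))
E
```

```text
clock: 4.83
tcp_pos: [0.5237, -0.2319, 0.1422]
orientation: [-0.001, -0.257, 0.966, 0.001]
wrist_force: [0.9, -0.8, -1.6]
finger_gap: 0.0486
grip_force: 52.4
clock: 5.25
tcp_pos: [0.5234, -0.2317, 0.1692]
orientation: [-0.001, -0.257, 0.966, 0.001]
wrist_force: [-1.1, 0.3, -2.2]
finger_gap: 0.0487
grip_force: 52.5
[-1.07821852  0.30062366 -2.20034753] [-0.557  0.327 -0.043  1.204  0.    -1.077]
clock 5.25 tcp [ 0.5234 -0.2317  0.1692] shift [-0.2541  0.3363  0.0098] turn 22.62 tilt [-0.0027  0.0018]
[347 239]
199 307
```

View pics/w2.png

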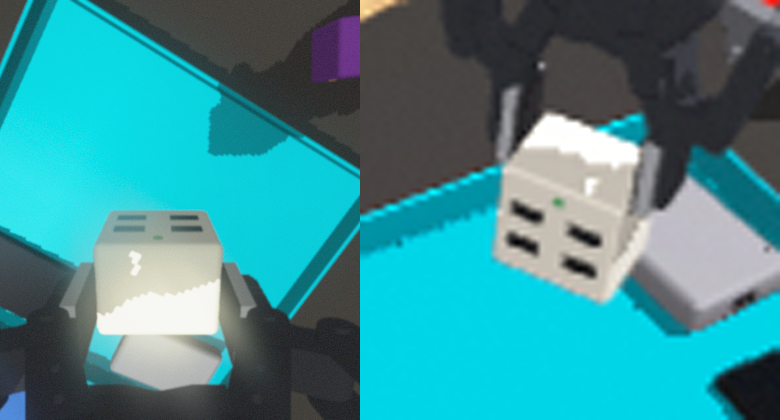

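The charger is held square between the pads. In the wrist crop the top face spans (97–219, 240–333) and the front-bottom edge is at row 211. I'll solve its in-hand pose by PnP.

Run:
```python
from workcell import env
from h import *
import cv2
c=dict(np.load("wrist2.npz")); im=c["img"][:,:,::-1]
s=env.get_state(); R=tool(s)
# corners in w2 (420 high, offset 120): top-front L,R, top-back R,L, front-bottom R,L
px=np.array([(101,241),(216,241),(219.5,333.5),(96.5,333.5),(208.5,211),(113,211)],float)+[120,0]
P=np.array([(-.02,-.025,.025),(-.02,.025,.025),(.02,.025,.025),(.02,-.025,.025),(-.02,.025,-.025),(-.02,-.025,-.025)])
# image right = world? decide by tool y
T=c["T"]; print("cam x in world",T[:3,0].round(2),"tool x,y",R[:,0].round(2),R[:,1].round(2))
f=210/np.tan(np.radians(c["fov_y"])/2); K=np.array([[f,0,c["cx"]],[0,f,c["cy"]],[0,0,1]])
ok,rv,tv=cv2.solvePnP(P,px,K,None)
q=proj(c,[[0,0,0]])
D=np.diag([1,-1,-1]); Rw=T[:3,:3]@D@cv2.Rodrigues(rv)[0]; tw=T[:3,:3]@D@tv.ravel()+T[:3,3]
e,_=cv2.projectPoints(P,rv,tv,K,None); print((e[:,0]-px).round(1).ravel())
print("charger centre",tw.round(4),"R\n",Rw.round(3)); print("in tool",(R.T@(tw-s["tcp_pos"])).round(4)); print((R.T@Rw).round(3))
```

```text
cam x in world [-0.5   0.87  0.  ] tool x,y [-0.87 -0.5   0.  ] [-0.5   0.87  0.  ]
[-5.7  0.4  4.9  0.8 -1.9 -1.1  3.  -2.4 -0.8  1.4  0.3  1.3]
charger centre [ 0.5253 -0.229   0.1692] R
 [[ 0.865 -0.501 -0.026]
 [ 0.5    0.865 -0.049]
 [ 0.047  0.029  0.998]]
in tool [-0.003   0.0014 -0.0002]
[[-0.999  0.005  0.049]
 [ 0.004  1.    -0.026]
 [-0.049 -0.026 -0.998]]
```

The residuals are too large to trust the corner readings, so I'll recheck closer at the jig. Now moving in front of it, staying high.

```bash
python3 -m jog '[[1,0,0,0,5.65],[1,0,0,0,5.65],[1,0,0,0,5.65],[1,0,0,0,5.65],[1,0,0,0,0]]'
python3 -m jog '[[1,-0.0035,0.02,0,0],[1,-0.0035,0.035,0,0],[1,-0.0035,0.04,0,0],[1,-0.0035,0.041,0,0],[1,-0.0035,0.041,0,0]]'
python3 -m jog '[[1,-0.0035,0.041,0,0],[1,-0.0035,0.041,0,0],[1,-0.0035,0.041,0,0],[1,-0.0035,0.041,0,0],[1,-0.0035,0.04,0,0]]'
python3 -m jog '[[1,0,0.027,-0.0,0],[1,0,0,0,0],[1,0,0,0,0],[1,0,0,0,0],[1,0,0,0,0]]'
python3 - <<'E'
from workcell import env
from h import *
import cv2
s=env.get_state(); print(s["wrist_force"]); go(s,[.5074,.1777,.16],.125)
ims=[]
for n in ["wrist","side","top"]:
    c=env.read_camera(n); np.savez(n+"3.npz",**c); ims.append(c["img"][:,:,::-1])
    p=proj(c,[s["tcp_pos"]])[0].astype(int); print(n,p)
    if n=="side": y,x=p[1]-30,p[0]-35
print(x,y)
b=cv2.resize(ims[1][y:y+90,x:x+80],(400,450),interpolation=cv2.INTER_CUBIC)
a=cv2.resize(ims[0][190:420,200:360],(400,575),interpolation=cv2.INTER_CUBIC)
o=np.zeros((575,800,3),np.uint8); o[:,:400]=a; o[:450,400:]=b
cv2.imwrite("pics/w3.png",o)
E
```

```text
clock: 5.77
tcp_pos: [0.5238, -0.232, 0.1696]
orientation: [-0.001, -0.061, 0.998, 0.001]
wrist_force: [-0.3, -0.1, -0.8]
finger_gap: 0.0481
grip_force: 52.4
clock: 6.18
tcp_pos: [0.5189, -0.0531, 0.1701]
orientation: [-0.001, -0.064, 0.998, 0.0]
wrist_force: [1.5, 0.5, -1.9]
finger_gap: 0.0487
grip_force: 52.5
clock: 6.6
tcp_pos: [0.5106, 0.152, 0.1704]
orientation: [-0.001, -0.064, 0.998, 0.0]
wrist_force: [1.2, -0.1, -2.1]
finger_gap: 0.0486
grip_force: 52.5
clock: 7.02
tcp_pos: [0.5082, 0.1757, 0.1707]
orientation: [-0.0, -0.062, 0.998, -0.0]
wrist_force: [0.3, -0.4, -1.9]
finger_gap: 0.0484
grip_force: 52.7
[ 0.34807793 -0.4138848  -1.88816908]
clock 7.0167 tcp [0.5082 0.1757 0.1707] shift [0.0005 0.002  0.0107] turn -0.0 tilt [-0.0008 -0.0004]
wrist [275 260]
side [255 149]
top [185 205]
220 119
```

View pics/w3.png

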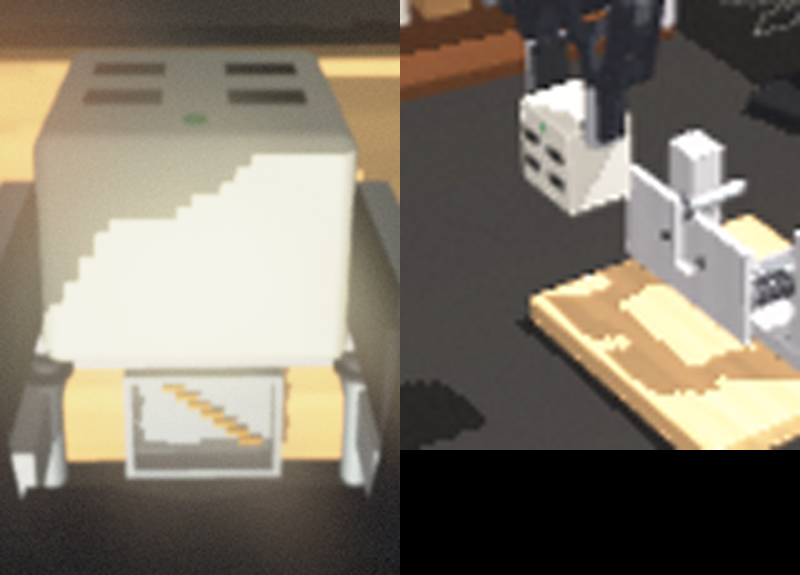

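The wrist crop (×2.5, from (200,190)) shows the front-top edge at row ~146 (36–358), the back-top edge at row ~367 and the front-bottom edge at row ~50. The side crop (×5, from (220,119)) shows the charger's bottom corners at (573,213), (631,193) and (523,181). I'll fit all six degrees of freedom jointly.

```bash
cat > inhand.py <<'E'
from workcell import env
from h import *
w=dict(np.load("wrist3.npz")); sd=dict(np.load("side3.npz")); s=env.get_state(); R=tool(s)
W=[((-.02,.025,.025),(36,146)),((-.02,-.025,.025),(358,146)),((.02,.025,.025),(46,367)),((.02,-.025,.025),(350,367)),((-.02,.025,-.025),(75,50)),((-.02,-.025,-.025),(318,50))]
S=[((-.02,-.025,-.025),(173,214)),((.02,-.025,-.025),(231,194)),((-.02,.025,-.025),(123,182)),((-.02,.025,.025),(120,99))]
up=np.sign(w["T"][:3,0]@R[:,1]); print("cam x . tool y",up, "charger y=tool y")
def pts(L,p): return Ro.from_rotvec(p[3:]).apply(Ro.from_euler("z",.125).apply(np.array(L)))+p[:3]
def mk(sgn):
    Lw=np.array([a for a,_ in W])*[1,sgn,1]
    def r(p,sel):
        o=[]
        if "w" in sel:o.append((proj(w,pts(Lw,p))-(np.array([b for _,b in W])/2.5+[200,190])).ravel())
        if "s" in sel:o.append((proj(sd,pts([a for a,_ in S],p))-(np.array([b for _,b in S])/5+[220,119])).ravel())
        return np.concatenate(o)
    return r
r=mk(-up)
for sel in ("w","s","ws"):
    x=least_squares(r,np.r_[.508,.176,.175,0,0,0] if sel!="s" else np.r_[.508,.176,.175,0,0,0],args=(sel,),loss="soft_l1").x if sel!="s" else np.r_[least_squares(lambda q:r(np.r_[q,0,0,0],"s"),[.508,.176,.175]).x,0,0,0]
    print(sel,"in jig axes, rel tcp",Ro.from_euler("z",-.125).apply(x[:3]-s["tcp_pos"]).round(4),"rot jig axes deg",np.degrees(Ro.from_euler("z",-.125).apply(x[3:])).round(2),r(x,sel).round(1))
T=w["T"]; print("cam rel tcp",Ro.from_euler("z",-.125).apply(T[:3,3]-s["tcp_pos"]).round(3),"look",-T[:3,2].round(3))
E
python3 inhand.py
```

```text
cam x . tool y 1.0 charger y=tool y
w in jig axes, rel tcp [0.0014 0.0016 0.0035] rot jig axes deg [-0.02  1.25  0.02] [-0.5 -0.   0.6 -0.2  0.7  0.1 -1.2  0.   0.   0.1  0.1 -0. ]
s in jig axes, rel tcp [ 0.0215  0.0351 -0.0207] rot jig axes deg [0. 0. 0.] [-0.3  0.5  0.1  0.2  0.3 -0.9 -0.   0.2]
ws in jig axes, rel tcp [0.0015 0.0015 0.0034] rot jig axes deg [-0.07  1.22  0.02] [-0.4 -0.   0.6 -0.2  0.7  0.1 -1.2 -0.1 -0.   0.2 -0.   0.1 -0.4  0.6
  0.5  0.4 -0.2 -1.1 -0.2 -0.8]
cam rel tcp [-0.071  0.001  0.161] look [ 0.278  0.033 -0.96 ]
```

The joint fit is good: the charger is centred in the hand, with about 1.2° of pitch and its centre 3–6.5 mm above the TCP. I'll descend in front of the plate, leave a gap, and compare charger and plate in the fixed cameras.

```bash
python3 -m jog '[[1,0,0.002,0.02,0],[1,0,0,0.025,0],[1,0,0,0.025,0],[1,0,0,0.015,0],[1,0,0,0.007,0]]'
python3 -m jog '[[1,-0.01,0,0,0],[1,-0.01,0,0,0],[1,-0.008,0,0,0],[1,-0.004,0,0,0],[1,0,0,0,0]]'
python3 -m jog '[[1,0,0,0,0],[1,0,0,0,0],[1,0,0,0,0],[1,0,0,0,0],[1,0,0,0,0]]'
python3 - <<'E'
from workcell import env
from h import *
import cv2
s=env.get_state(); print(s["wrist_force"]); go(s,[.5769,.1864,.0785],.125)
ims=[]
for n in ["side","top"]:
    c=env.read_camera(n); np.savez(n+"4.npz",**c); ims.append(c["img"][:,:,::-1])
    print(n,proj(c,[s["tcp_pos"],[.5769,.1864,.085]]))
a=cv2.resize(ims[0][135:210,245:325],(640,600)[:2] if 0 else (400,375),interpolation=cv2.INTER_CUBIC)
b=cv2.resize(ims[1][130:230,140:250],(400,364),interpolation=cv2.INTER_CUBIC)
o=np.zeros((375,800,3),np.uint8); o[:,:400]=a; o[:364,400:]=b
cv2.imwrite("pics/w4.png",o)
E
```

```text
clock: 7.58
tcp_pos: [0.5064, 0.1775, 0.0767]
orientation: [-0.002, -0.062, 0.998, -0.0]
wrist_force: [-0.4, 0.6, -2.5]
finger_gap: 0.0487
grip_force: 52.6
clock: 8.0
tcp_pos: [0.5413, 0.1826, 0.0797]
orientation: [0.001, -0.062, 0.998, 0.0]
wrist_force: [0.5, -0.4, -2.6]
finger_gap: 0.0488
grip_force: 52.6
clock: 8.42
tcp_pos: [0.5394, 0.1828, 0.0792]
orientation: [-0.0, -0.063, 0.998, 0.0]
wrist_force: [0.8, -0.4, -2.2]
finger_gap: 0.0486
grip_force: 52.6
[ 0.79520671 -0.38220876 -2.1581342 ]
clock 8.4167 tcp [0.5394 0.1828 0.0792] shift [-0.0376 -0.0012  0.0007] turn 0.03 tilt [-0.      0.0001]
side [[264.96703591 173.82730472]
 [275.95061385 168.24258272]]
top [[190.722702   200.46644262]
 [189.29974172 181.39540539]]
```

View pics/w4.png

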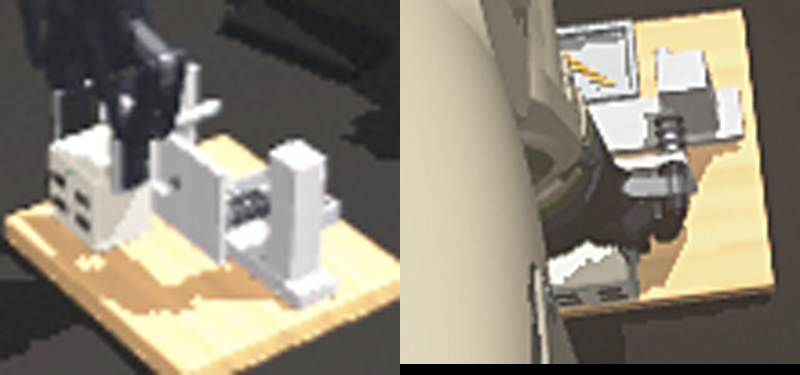

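The side view (×5, from (245,135)) shows the charger in front of the plate with a clear gap: charger front-bottom-right at (98,250), right hole at (175,183), plate's bottom-right corner at (222,262). I'll compare these with predictions.

Run:
```python
from workcell import env
from h import *
s=env.get_state(); c=dict(np.load("side4.npz")); t=s["tcp_pos"]
f=lambda P:((proj(c,P)-[245,135])*5).round(0).tolist()
L=np.array([(-.02,-.025,-.025),(.02,-.025,-.025),(-.02,.025,-.025),(-.02,.025,.025)])
for o in [(.0015,0,.0065),(.0015,.0015,.0034),(.0015,0,.0034),(.0,0,.005)]:
    P=Ro.from_euler("z",.125).apply(Ro.from_euler("y",1.2,degrees=True).apply(L)+o)+t
    print(o,f(P))
print("hole, bottom R, top R",f(loc(.5769,.1864,.125,[(0,-.018,.085),(0,-.06,.05),(0,-.06,.112)])))
```

```text
(0.0015, 0, 0.0065) [[97.0, 251.0], [155.0, 230.0], [50.0, 211.0], [48.0, 137.0]]
(0.0015, 0.0015, 0.0034) [[96.0, 255.0], [153.0, 233.0], [49.0, 214.0], [47.0, 140.0]]
(0.0015, 0, 0.0034) [[97.0, 256.0], [155.0, 234.0], [50.0, 215.0], [49.0, 142.0]]
(0.0, 0, 0.005) [[95.0, 254.0], [153.0, 233.0], [48.0, 213.0], [46.0, 140.0]]
hole, bottom R, top R [[173.0, 180.0], [214.0, 265.0], [216.0, 174.0]]
```

The predictions agree with a 6.5 mm offset. I'll correct by about 1 mm and ease in to contact.

```bash
python3 -m jog '[[1,-0.003,-0.001,0.0007,0],[1,-0.003,0,0,0],[1,-0.003,0,0,0],[1,-0.003,0,0,0],[1,0,0,0,0]]'
python3 -m jog '[[1,-0.001,0,0,0],[1,-0.001,0,0,0],[1,-0.001,0,0,0],[1,0,0,0,0],[1,0,0,0,0]]'
python3 -m jog '[[1,-0.001,0,0,0],[1,-0.001,0,0,0],[1,0,0,0,0],[1,0,0,0,0],[1,0,0,0,0]]'
cat > st.py <<'E'
from workcell import env
from h import *
s=env.get_state(); F=Ro.from_euler("z",-.125).apply(s["wrist_force"]); print("F jig",F.round(1),"M",Ro.from_euler("z",-.125).apply(s["ft_torque"]).round(2)); go(s,[.5769,.1864,.0785],.125)
E
python3 st.py
```

```text
clock: 8.93
tcp_pos: [0.5527, 0.1833, 0.0784]
orientation: [0.0, -0.063, 0.998, 0.0]
wrist_force: [1.0, 0.9, -1.6]
finger_gap: 0.0487
grip_force: 52.6
clock: 9.35
tcp_pos: [0.5547, 0.1837, 0.0784]
orientation: [-0.0, -0.063, 0.998, 0.0]
wrist_force: [-0.2, -0.4, -1.5]
finger_gap: 0.0485
grip_force: 52.6
clock: 9.77
tcp_pos: [0.5567, 0.1839, 0.0784]
orientation: [-0.0, -0.063, 0.998, 0.0]
wrist_force: [-0.0, -0.3, -1.4]
finger_gap: 0.0484
grip_force: 52.6
F jig [-0.  -0.3 -1.4] M [ 0.04  0.01 -0.  ]
clock 9.7667 tcp [0.5567 0.1839 0.0784] shift [-0.0204 -0.0001 -0.0001] turn 0.02 tilt [-0.      0.0001]
```

```bash
python3 -m jog '[[1,-0.001,0,0,0],[1,-0.001,0,0,0],[1,0,0,0,0],[1,0,0,0,0],[1,0,0,0,0]]'; python3 st.py
python3 -m jog '[[1,-0.001,0,0,0],[1,-0.001,0,0,0],[1,0,0,0,0],[1,0,0,0,0],[1,0,0,0,0]]'; python3 st.py
```

```text
clock: 10.18
tcp_pos: [0.5587, 0.1842, 0.0784]
orientation: [0.0, -0.063, 0.998, 0.0]
wrist_force: [-0.2, 0.0, -0.8]
finger_gap: 0.0485
grip_force: 52.6
F jig [-0.2  0.1 -0.8] M [ 0.04 -0.09 -0.  ]
clock 10.1833 tcp [0.5587 0.1842 0.0784] shift [-0.0183 -0.0001 -0.0001] turn 0.02 tilt [0.     0.0001]
clock: 10.6
tcp_pos: [0.5602, 0.1844, 0.0783]
orientation: [-0.0, -0.063, 0.998, -0.0]
wrist_force: [-2.3, 0.1, -0.5]
finger_gap: 0.0487
grip_force: 52.8
F jig [-2.3  0.4 -0.5] M [-0.    0.54  0.03]
clock 10.6 tcp [0.5602 0.1844 0.0783] shift [-0.0169 -0.0001 -0.0002] turn 0.02 tilt [-0.0009 -0.0001]
```

Contact. Looking at the alignment before pushing further.

Run:
```python
from workcell import env
from h import *
import cv2
ims=[]
for n in ["side","wrist"]:
    c=env.read_camera(n); np.savez(n+"5.npz",**c); ims.append(c["img"][:,:,::-1])
a=cv2.resize(ims[0][135:210,245:325],(400,375),interpolation=cv2.INTER_CUBIC)
b=cv2.resize(ims[1][180:420,180:380],(400,480),interpolation=cv2.INTER_CUBIC)
o=np.zeros((480,800,3),np.uint8); o[:375,:400]=a; o[:,400:]=b
cv2.imwrite("pics/w5.png",o)
```

```text
(no output)
```

View pics/w5.png

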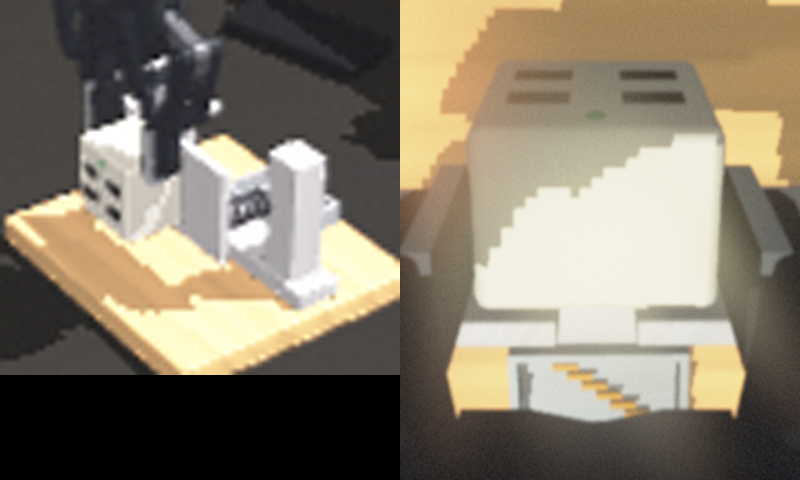

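The wrist crop shows the plate's slot (558–636, centre 597) centred on the charger's back edge (477–717, centre 597), with the edges parallel. So it is centred; now pushing up to 10 N.

```bash
python3 -m jog '[[1,-0.001,0,0,0],[1,-0.001,0,0,0],[1,0,0,0,0],[1,0,0,0,0],[1,0,0,0,0]]'; python3 st.py
python3 -m jog '[[1,-0.001,0,0,0],[1,0,0,0,0],[1,0,0,0,0],[1,0,0,0,0],[1,0,0,0,0]]'; python3 st.py
```

```text
clock: 11.12
tcp_pos: [0.5614, 0.1846, 0.0782]
orientation: [-0.001, -0.063, 0.998, -0.0]
wrist_force: [-5.7, -0.8, 1.1]
finger_gap: 0.0486
grip_force: 53.0
F jig [-5.8 -0.1  1.1] M [-0.    1.08  0.18]
clock 11.1167 tcp [0.5614 0.1846 0.0782] shift [-0.0156 -0.0001 -0.0003] turn 0.03 tilt [-0.0023 -0.0002]
clock: 11.53
tcp_pos: [0.5619, 0.1846, 0.0781]
orientation: [-0.002, -0.063, 0.998, -0.0]
wrist_force: [-7.0, -1.3, 1.2]
finger_gap: 0.0488
grip_force: 53.1
F jig [-7.1 -0.4  1.2] M [0.03 1.42 0.15]
clock 11.5333 tcp [0.5619 0.1846 0.0781] shift [-0.0151 -0.0001 -0.0004] turn 0.04 tilt [-0.0031 -0.0004]
```

Mz of 0.15 N·m at 7 N means the +y edge carries the load, so there is a small yaw error. Turning slightly to even it out.

```bash
python3 -m jog '[[1,0,0,0,-0.3],[1,0,0,0,-0.2],[1,0,0,0,0],[1,0,0,0,0],[1,0,0,0,0]]'; python3 st.py
python3 -m jog '[[1,0,0,0,-0.3],[1,0,0,0,-0.2],[1,0,0,0,0],[1,0,0,0,0],[1,0,0,0,0]]'; python3 st.py
```

```text
clock: 11.95
tcp_pos: [0.562, 0.1845, 0.0781]
orientation: [-0.002, -0.067, 0.998, -0.0]
wrist_force: [-6.4, -0.6, 2.2]
finger_gap: 0.0487
grip_force: 53.0
F jig [-6.4  0.2  2.2] M [-0.07  1.3   0.01]
clock 11.95 tcp [0.562  0.1845 0.0781] shift [-0.015  -0.0001 -0.0004] turn 0.52 tilt [-0.003  -0.0006]
clock: 12.37
tcp_pos: [0.5619, 0.1843, 0.0781]
orientation: [-0.002, -0.071, 0.997, -0.0]
wrist_force: [-6.5, -1.5, 0.7]
finger_gap: 0.0487
grip_force: 53.0
F jig [-6.6 -0.7  0.7] M [-0.13  1.42 -0.22]
clock 12.3667 tcp [0.5619 0.1843 0.0781] shift [-0.0151 -0.0001 -0.0005] turn 0.99 tilt [-0.0032 -0.0009]
```

```bash
python3 -m jog '[[1,0,0,0,0.3],[1,0,0,0,0.2],[1,0,0,0,0],[1,0,0,0,0],[1,0,0,0,0]]'; python3 st.py
python3 -m jog '[[1,0,0,0,0],[1,0,0,0,0],[1,0,0,0,0],[1,0,0,0,0],[1,0,0,0,0]]' 32; python3 st.py
python3 -m jog '[[1,-0.001,0,0,0],[1,0,0,0,0],[1,0,0,0,0],[1,0,0,0,0],[1,0,0,0,0]]'; python3 st.py
```

```text
clock: 12.78
tcp_pos: [0.562, 0.1845, 0.0781]
orientation: [-0.002, -0.067, 0.998, -0.0]
wrist_force: [-6.4, -1.2, 0.9]
finger_gap: 0.0487
grip_force: 53.0
F jig [-6.5 -0.4  0.9] M [-0.11  1.35 -0.01]
clock 12.7833 tcp [0.562  0.1845 0.0781] shift [-0.0151 -0.0001 -0.0005] turn 0.51 tilt [-0.0031 -0.0007]
clock: 13.2
tcp_pos: [0.562, 0.1845, 0.0781]
orientation: [-0.002, -0.067, 0.998, -0.0]
wrist_force: [-7.1, -1.8, 1.2]
finger_gap: 0.0486
grip_force: 53.0
F jig [-7.3 -0.9  1.2] M [-0.13  1.34 -0.07]
clock 13.2 tcp [0.562  0.1845 0.0781] shift [-0.015  -0.0001 -0.0004] turn 0.51 tilt [-0.003  -0.0006]
clock: 13.62
tcp_pos: [0.5625, 0.1846, 0.0781]
orientation: [-0.002, -0.067, 0.998, -0.0]
wrist_force: [-7.9, -1.1, 2.1]
finger_gap: 0.0489
grip_force: 53.1
F jig [-8.  -0.1  2.1] M [-0.14  1.51 -0.04]
clock 13.6167 tcp [0.5625 0.1846 0.0781] shift [-0.0145 -0.0001 -0.0005] turn 0.52 tilt [-0.0039 -0.0007]
```

```bash
python3 -m jog '[[1,-0.001,0,-0.0003,0],[1,-0.0006,0,0,0],[1,0,0,0,0],[1,0,0,0,0],[1,0,0,0,0]]'; python3 st.py
python3 -m jog '[[1,0,0,0,0],[1,0,0,0,0],[1,0,0,0,0],[1,0,0,0,0],[1,0,0,0,0]]'; python3 st.py
python3 - <<'E'
from workcell import env
from h import *
import cv2
ims=[]
for n in ["side","wrist"]:
    c=env.read_camera(n); np.savez(n+"6.npz",**c); ims.append(c["img"][:,:,::-1])
a=cv2.resize(ims[0][145:195,250:300],(400,400),interpolation=cv2.INTER_CUBIC)
b=cv2.resize(ims[1][190:390,200:360],(400,500),interpolation=cv2.INTER_CUBIC)
o=np.zeros((500,800,3),np.uint8); o[:400,:400]=a; o[:,400:]=b
cv2.imwrite("pics/w6.png",o)
s=env.get_state(); t=s["tcp_pos"]
c=dict(np.load("side6.npz"))
L=np.array([(-.02,-.025,-.025),(.02,-.025,-.025),(-.02,.025,-.025),(-.02,.025,.025),(-.02,-.025,.025)])
for o in [(.0015,0,.0065),(.0015,0,.0034)]:
    print(((proj(c,Ro.from_euler("z",.13).apply(L+o)+t)-[250,145])*8).round(0).tolist())
E
```

```text
clock: 14.03
tcp_pos: [0.5632, 0.1846, 0.0781]
orientation: [-0.003, -0.067, 0.998, -0.0]
wrist_force: [-8.5, -1.5, 3.0]
finger_gap: 0.0486
grip_force: 53.1
F jig [-8.7 -0.4  3. ] M [-0.15  1.94 -0.  ]
clock 14.0333 tcp [0.5632 0.1846 0.0781] shift [-0.0138 -0.0001 -0.0005] turn 0.52 tilt [-0.0056 -0.0011]
clock: 14.45
tcp_pos: [0.5632, 0.1846, 0.0781]
orientation: [-0.003, -0.067, 0.998, -0.0]
wrist_force: [-9.8, -1.8, 2.9]
finger_gap: 0.0486
grip_force: 53.1
F jig [-10.   -0.6   2.9] M [-0.11  1.9   0.03]
clock 14.45 tcp [0.5632 0.1846 0.0781] shift [-0.0139 -0.0001 -0.0005] turn 0.52 tilt [-0.0056 -0.0011]
[[174.0, 305.0], [264.0, 269.0], [97.0, 241.0], [94.0, 125.0], [173.0, 188.0]]
[[174.0, 312.0], [264.0, 276.0], [97.0, 248.0], [94.0, 132.0], [173.0, 195.0]]
```

View pics/w6.png

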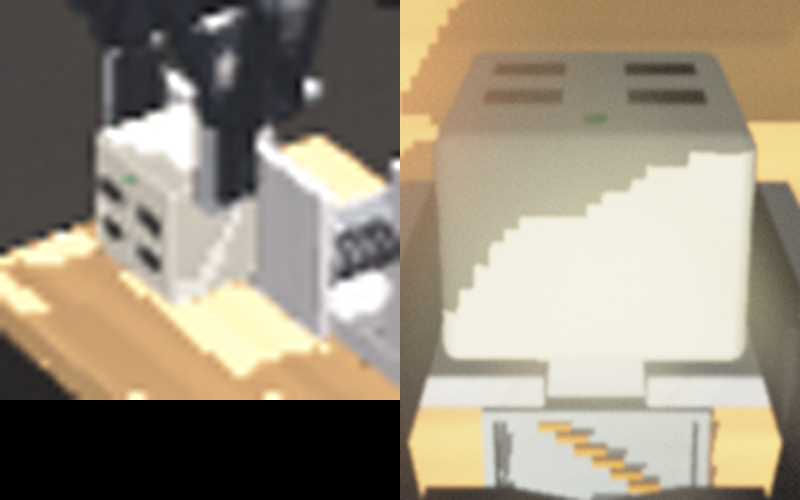

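The charger sits flush on the plate. The slot centre (596) matches the charger's centre (595), and the side view matches the predicted height. The push is steady at about 10 N with roughly 4 mm of travel and no yaw moment, so I'm handing in.

```bash
python3 -c "
from workcell import env
print(env.hand_in())"
```

```text
the job is handed in; nothing more can be done
None
```

The charger is gripped, centred over the screw holes and pushing the plate at about 10 N (roughly 4 mm of its 10 mm travel); the job was handed in at about 14.5 s with no verdict returned, and a forward tilt of about 1° may remain, since I measured 1.2° before contact and did not re-measure it after.

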